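# Square the blank plates in the drilling jig and hold the spring guide at the mark

### The job

Tap the stack of four blank plates into the corner of the drilling jig until all of them sit flush against both dark fences. Then pull the spring-return drill guide out by its red handle until the red pointer stands on the yellow mark, and finish while holding it still there with the gripper, because the spring pulls it back if let go. Leave the meter, the tape roll and the mug alone, and the stack square.

Things in the scene. Friction and masses are not known exactly. Their poses are not given: they have to be found in the camera images.
- jig: Drilling jig bolted to the bench. Origin on the bench top; +x from the stack end (near the robot) to the spring housing, +y left, z up. Jig frame, mm: grey base x -140..180, y -110..90, top z 12; rubber pad under the stack x -91..-21, y -40..40, top z 24; white scale bar x 10..160, y -90..-64, top z 60; spring housing x 150..180, top z 60.
- corner (a point): Inner corner of the two dark steel fences at pad height: jig x -20, y 50, z 24 mm. Back fence face at x -20 (y -55..55), side fence face at y 50 (x -100..-20), both 12 mm thick, tops at z 48. The stack's -x and -y sides are open, free down to the base at z 12. A flush plate has its centre at jig x -60, y 0.
- guide: Blue sliding drill guide; axes as the jig's. Origin: middle of its red handle bar, moving with it; at home jig x 70, y 0, z 96 mm. Slides only along jig -x (over the stack), up to 105 mm. A spring (110 N/m, 3.9 N preload) pulls it home: 8 to 14 N at the mark. Blue plate: z 52..60, passing 8 mm above the stack, 96 mm wide, front edge 82 mm ahead (-x) of the origin.
- handle (a point): Middle of the red handle bar (same point as the guide's origin). The bar lies along jig y: 14 mm thick in x, 90 mm long, 14 mm high, carried by two posts at y -38 and +38 (12 mm wide). Between them, under the bar, a free gap of 29 mm down to the blue plate. Nothing in front of or behind the bar.
- pointer (a point): Tip of the thin red pointer (3 mm wide in x) that sticks out on the guide's -y side over the white scale bar and moves with the guide. At home at jig x 115, y -70, z 62.5 mm (45 mm farther along +x than the handle bar).
- mark: Yellow band, 8 mm wide in x, painted across the white scale bar and down its outer side. Origin: middle of the band on the bar's top; axes as the jig's. Its place differs from job to job: 45 to 85 mm towards the stack (-x) from the pointer's home. It does not move.
- plate0: Blank metal plate, the lowest of the stack of four; 80 mm (its x) by 100 mm (its y) by 5 mm, about 0.11 kg, loose. Origin: centre of its underside. Starts 6-20 mm short of each fence, turned up to 3 degrees. The plates slide on each other when pushed at the edges; the stack spans jig z 24 to 44 mm.
- plate1: Blank metal plate, the second of the stack of four; 80 mm (its x) by 100 mm (its y) by 5 mm, about 0.11 kg, loose. Origin: centre of its underside. Starts 6-20 mm short of each fence, turned up to 3 degrees. The plates slide on each other when pushed at the edges; the stack spans jig z 24 to 44 mm.
- plate2: Blank metal plate, the third of the stack of four; 80 mm (its x) by 100 mm (its y) by 5 mm, about 0.11 kg, loose. Origin: centre of its underside. Starts 6-20 mm short of each fence, turned up to 3 degrees. The plates slide on each other when pushed at the edges; the stack spans jig z 24 to 44 mm.
- plate3: Blank metal plate, the top of the stack of four; 80 mm (its x) by 100 mm (its y) by 5 mm, about 0.11 kg, loose. Origin: centre of its underside. Starts 6-20 mm short of each fence, turned up to 3 degrees. The plates slide on each other when pushed at the edges; the stack spans jig z 24 to 44 mm.
- meter: Bystander: yellow hand-held meter lying on the bench, 150 x 72 x 34 mm. Origin: centre of its underside.
- tape: Bystander: blue tape roll lying flat, 90 mm across, 24 mm high. Origin: centre of its underside.
- mug: Bystander: white mug, 76 mm across, 85 mm high, handle at its +y. Origin: centre of its underside.

How it is judged:
By the outcome, as a careful person would: the job done as asked, in the order asked, and still so for the second after the job is handed in, while the arm keeps its last pose, push and grip.
It also fails if it takes over 72 s, if anything falls off the work surface, if the arm or the gripper's body presses on something with over 40 N, if the wrist force passes 120 N, or if a joint passes its speed limit or range.

### The arm

A 6-joint arm with a two-finger parallel gripper is mounted at the origin on the work surface. World frame = base frame: x ahead of the robot, y to its left, z up, the work surface at z = 0. Lengths are in m, angles in rad, forces in N, time in s.
With the tool pointing down it reaches from about 0.3 to 0.875 m from the base axis. Payload 6.4 kg.
Tool frame: the origin (TCP) lies midway between the tips of the shut fingers; the grasp point (between the pads) lies 19 mm behind it; z points along the fingers, y is the line along which they close (so a half turn about z gives the same grasp; the last joint's range is limited). The gripper opens to 85 mm and grips with 20 to 120 N. Pads are 22 mm wide; open, the fingers measure 114 mm over their backs; the gripper's body (76 mm by 85 mm) begins 54 mm behind the grasp point. The pads swing forward as they close: fully open they stand 13 mm farther back than shut.
Start: joints at [0.909, 0.181, 1.607, -0, 1.354, -0.206], TCP at [0.253, 0.516, 0.205] pointing down, gripper open.
Joint ranges: [-2.99, 2.99], [-0.89, 2.07], [0.3, 2.58], [-1.14, 4.28], [0, 2.63], [-3.12, 3.12]. Speed limits (rad/s): [2.57, 2.57, 3.01, 3.14, 3.14, 3.14].

### API

Orientations are given as a unit quaternion [w, x, y, z].
In Python, from bench import ctrl gives the robot as it stands.
- The arm moves only by the tool drive_tool, never from a script. Its argument "plan" is a list that holds one entry, the list of rows, each a list of 4 numbers: the shift along the tool's x, y, z scaled (see below), then the turn about the tool's z scaled (see below). In form: [[[x, y, z, roll], ...]]. A call has 1 to 12 rows; each row is the pose to reach, as a shift and turn from the pose commanded when the call began, along the tool's axes at that moment, turning the shorter way round; what a row does not reach only later rows make up. The controller multiplies each number of a shift by 400 mm and each number of a turn by 180 degrees. A row lasts 1/12 s, in which the tool goes at most 41.7 mm and 7.16 degrees, less where a joint would pass 70% of its speed; a pose out of reach is approached as far as the arm can. A call with a number of a shift or a turn outside -1 to 1 is refused whole. A call with a gripper value outside its range is refused whole. "jaw" is the closure, from 0 (fully open) to 1 (shut), set as the call begins (left out, the last holds). The fingers move at their own pace and stop on an object; the grip force is fixed at half the most. Time passes only in rows, so rows that repeat a pose let the fingers close. It gives the time, the measured TCP pose, the force, the opening and the grip force at its end, in the units of the state.
- ctrl.get_obs(): the state, without advancing time (a new reading comes with each control period).
- ctrl.camera(name): name is "scene" or "top" or "wrist"; returns (picture, depth): 400x640x3 uint8, red, green, blue; 400x640 float32, m along the optical axis (not along the pixel's ray), 0 where there is no reading.
- ctrl.camera_info(name): a dict with "camera_matrix" (3x3 intrinsics, pixels), "R" (3x3) and "t" (3): a world point X has camera coordinates R X + t; the wrist camera has in their place "T_tool_cam" (4x4, takes a point from camera to tool coordinates, whose origin is the TCP and whose axes are the flange's). Camera axes: x right, y down, z forward; pixel columns grow to the right and rows downward; lengths in m; the calibration is good to about 2 mm. A picture is of the moment at which its call begins: read the wrist's pose just before it. camera_info takes no time and is no camera call.
- ctrl.hand_in(): hands the job in; it is judged then, once.
The state is a dict: "time_s": time; "q": joint angles; "dq": joint speeds; "joint_efforts": joint torques, N m; "eef_pos": TCP position; "eef_rot": TCP orientation; "wrist_force": force on the tool from outside, world axes, zero at the start; "torque": the same for the moment, N m; "opening": opening from 0.0 (shut) to 1.0 (fully open); "grasp_force": force on a finger pad.
Only numpy, scipy, OpenCV 4.12 (cv2) and the standard library are available. Lean on these libraries where they do the work, as an engineer would, in place of code of your own. Each camera call takes 0.05 s, during which the arm holds its last target. There are 200 camera calls.

## Working session

There is one attempt and no reset: what is moved stays moved. The work goes in short steps, Python scripts to look and compute and a tool call to move; the robot and the scene stay as the last step left them, time stands still between calls to the robot, and variables do not carry over. Pictures are saved under pics/ and viewed, at most 12 in all, crops included, and the job is handed in when it is done.

Besides the shell and the picture viewer there is one more tool, called after "Request:" as a command line: name --argument value ..., lists and objects as JSON in quotes. drive_tool: Moves the arm, as the interface text tells. Its arguments: {"type":"object","properties":{"plan":{"type":"array"},"jaw":{"type":"number"}},"required":["plan"]}

```bash
ls; mkdir -p pics
python3 - <<'E'
from bench import ctrl
import cv2,numpy as np
print(ctrl.get_obs())
for n in("scene","top"):
    p,d=ctrl.camera(n);cv2.imwrite(f"pics/{n}0.png",p[:,:,::-1]);np.savez(f"pics/{n}0.npz",p=p,d=d)
    i=ctrl.camera_info(n);print(n,i)
print(ctrl.camera_info("wrist"))
E
```

```text
pics
{'time_s': 0.0, 'q': array([ 9.08732828e-01,  1.81558735e-01,  1.60798488e+00, -6.89114629e-06,
        1.35379168e+00, -2.06285901e-01]), 'dq': array([ 0.00045951,  0.00026536, -0.00080432,  0.00171572, -0.00067585,
       -0.00105215]), 'joint_efforts': array([-8.81173110e-04, -4.44857991e+01, -3.51340091e+01, -1.81001415e-04,
        8.90665397e-03,  4.43515705e-05]), 'eef_pos': array([0.25270433, 0.51584258, 0.20438541]), 'eef_rot': array([-3.63478667e-04,  2.25920600e-01,  9.74145330e-01, -7.91891057e-04]), 'wrist_force': array([ 0.7895684 , -0.82690579, -0.28857831]), 'torque': array([ 0.01576695,  0.0210449 , -0.04167991]), 'grasp_force': 0.0, 'opening': 1.003759612603837}
scene {'camera_matrix': array([[379.92323559,   0.        , 320.54087917],
       [  0.        , 379.92323559, 203.44172644],
       [  0.        ,   0.        ,   1.        ]]), 'R': array([[ 0.15514145,  0.98785718,  0.00832642],
       [ 0.8001767 , -0.1207147 , -0.5874906 ],
       [-0.57935169,  0.09780675, -0.80918815]]), 't': array([-0.11279691, -0.44025821,  1.21099242])}
top {'camera_matrix': a
[... 183 characters left out ...]
99975626,  0.02174523],
       [-0.9903038 , -0.0067986 , -0.13875214],
       [ 0.13886616, -0.0210048 , -0.99008837]]), 't': array([0.01056477, 0.62258467, 0.77461114])}
{'camera_matrix': array([[284.05691535,   0.        , 325.78276833],
       [  0.        , 284.05691535, 202.09453529],
       [  0.        ,   0.        ,   1.        ]]), 'T_tool_cam': array([[ 1.43335989e-05, -9.55720448e-01, -2.94276104e-01,
         7.47395856e-02],
       [ 9.99999608e-01,  2.74221648e-04, -8.41881621e-04,
         1.54594823e-04],
       [ 8.85300358e-04, -2.94275976e-01,  9.55720077e-01,
        -1.68929291e-01],
       [ 0.00000000e+00,  0.00000000e+00,  0.00000000e+00,
         1.00000000e+00]])}
```

View pics/scene0.png

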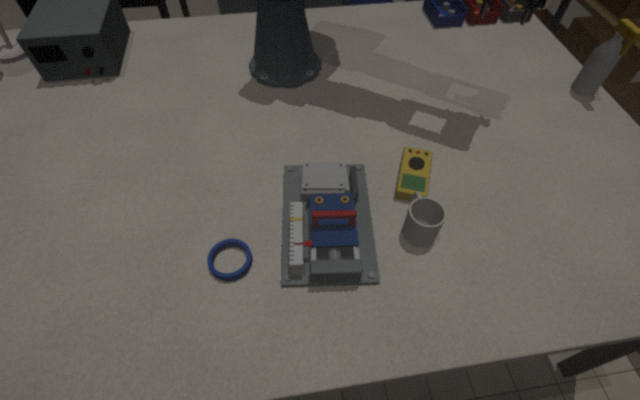

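View pics/top0.png

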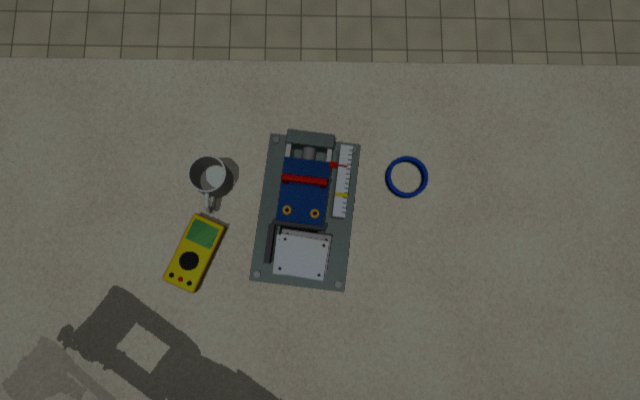

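The scene view shows the jig at about (325,225), with the red handle at (335,218). In the top view the jig spans (250..361, 134..291), with the handle at (304,180), the yellow mark at (341,195), the pointer at (335,165) and the stack at (302,255). The meter and mug are to its left, at +y.

```bash
cat > h.py <<'E'
import numpy as np,cv2
from scipy.spatial.transform import Rotation as Ro
from bench import ctrl
def toolR(o): w,x,y,z=o["eef_rot"]; return Ro.from_quat([x,y,z,w]).as_matrix()
def cam(n,o=None):
    "K, R_world_cam, camera centre"
    i=ctrl.camera_info(n)
    if n!="wrist": return i["camera_matrix"],i["R"].T,-i["R"].T@i["t"]
    T=i["T_tool_cam"];R=toolR(o)
    return i["camera_matrix"],R@T[:3,:3],R@T[:3,3]+o["eef_pos"]
def cast(c,uv,z):
    K,R,C=c; uv=np.atleast_2d(uv).astype(float)
    d=np.c_[uv,np.ones(len(uv))]@np.linalg.inv(K).T@R.T
    return C+d*((z-C[2])/d[:,2])[:,None]
def proj(c,X):
    K,R,C=c; p=(np.atleast_2d(X)-C)@R@K.T; return p[:,:2]/p[:,2:]
def big(m,k=0):
    cs,_=cv2.findContours(m.astype(np.uint8),cv2.RETR_EXTERNAL,cv2.CHAIN_APPROX_NONE)
    return sorted(cs,key=cv2.contourArea)[-1-k][:,0]
def hsv(p): return cv2.cvtColor(p,cv2.COLOR_RGB2HSV)
E
python3 - <<'E'
from h import *
p=np.load("pics/top0.npz")["p"];H=hsv(p);h,s,v=H[...,0],H[...,1].astype(int),H[...,2]
c=cam("top")
roi=np.zeros(p.shape[:2],bool);roi[125:300,245:365]=1
red=roi&((h<8)|(h>172))&(s>130)&(v>60)
yel=roi&(h>18)&(h<35)&(s>130)
n,l,st,ce=cv2.connectedComponentsWithStats(red.astype(np.uint8));print("red",st[1:],ce[1:])
n,l,st,ce=cv2.connectedComponentsWithStats(yel.astype(np.uint8));print("yel",st[1:],ce[1:])
w=roi&(s<40)&(v>105)
n,l,st,ce=cv2.connectedComponentsWithStats(w.astype(np.uint8));print("w",[(a,b) for a,b in zip(st[1:],ce[1:]) if a[4]>50])
r=cv2.minAreaRect(cast(c,big(red),.103)[:,:2].astype(np.float32)*1000);print(r)
for u,z in[((272,134),.012),((361,142),.012),((344,291),.012),((250,281),.012)]:print(cast(c,u,z))
cv2.imwrite("pics/topc.png",cv2.resize(p[120:300,235:375,::-1],None,fx=3.3,fy=3.3,interpolation=cv2.INTER_CUBIC))
E
```

```text
red [[329 161  14   7  52]
 [344 166   2   1   2]
 [281 174  46  12 286]] [[333.53846154 164.21153846]
 [344.5        166.        ]
 [303.9965035  179.0034965 ]]
yel [[335 193  13   5  45]
 [283 206   8   8  49]
 [310 209   9   9  50]
 [312 231   1   1   1]] [[341.53333333 194.44444444]
 [286.46938776 209.48979592]
 [314.2        213.28      ]
 [312.         231.        ]]
w [(array([ 245,  125,  120,  175, 6256], dtype=int32), array([302.57400895, 213.68110614])), (array([339, 145,  14,  20, 194], dtype=int32), array([344.74742268, 154.36597938])), (array([336, 167,  14,  26, 254], dtype=int32), array([341.84251969, 179.7007874 ])), (array([333, 197,  14,  20, 213], dtype=int32), array([338.99530516, 206.53521127])), (array([ 273,  234,   56,   46, 1964], dtype=int32), array([299.88543788, 256.59266802]))]
((652.951171875, 37.99209213256836), (87.62239837646484, 12.567605018615723), 82.83161926269531)
[[0.77001485 0.10905809 0.012     ]]
[[ 0.75393155 -0.08621882  0.012     ]]
[[ 0.43399168 -0.04685361  0.012     ]]
[[0.45394179 0.14865503 0.012     ]]
```

View pics/topc.png

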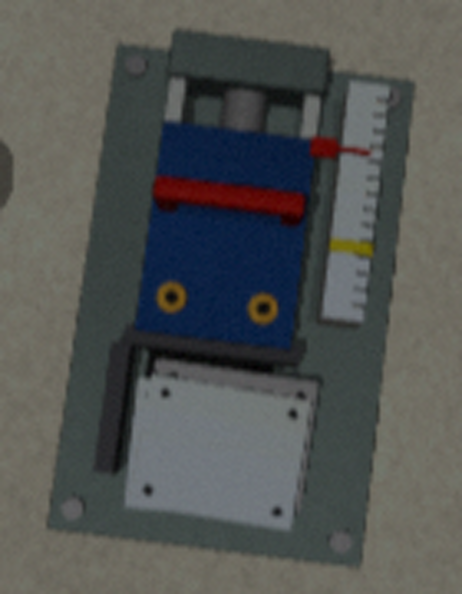

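Request:
drive_tool --plan '[[[-0.99,-0.785,0,-0.106],[-0.99,-0.785,0,-0.106],[-0.99,-0.785,0,-0.106],[-0.99,-0.785,0,-0.106],[-0.99,-0.785,0,-0.106],[-0.99,-0.785,0,-0.106],[-0.99,-0.785,0,-0.106],[-0.99,-0.785,0,-0.106],[-0.99,-0.785,0,-0.106],[-0.99,-0.785,0,-0.106],[-0.99,-0.785,0,-0.106],[-0.99,-0.785,0,-0.106]]]' --jaw 0.4

```text
time_s: 1.1
eef_pos: [0.466, 0.0678, 0.2052]
eef_rot: [-0.0, 0.061, 0.998, 0.0]
wrist_force: [1.1, 0.3, 0.0]
opening: 0.598
grasp_force: 0.0
```

Request:
drive_tool --plan '[[[0,0,0,0],[0,0,0,0],[0,0,0,0]]]'

```text
time_s: 1.35
eef_pos: [0.4653, 0.0699, 0.2048]
eef_rot: [-0.001, 0.062, 0.998, 0.0]
wrist_force: [0.1, -0.1, 0.7]
opening: 0.6
grasp_force: 0.0
```

Run:
```python
from h import *
o=ctrl.get_obs();p,d=ctrl.camera("wrist");np.savez("pics/w1.npz",p=p,d=d,pos=o["eef_pos"],rot=o["eef_rot"])
print(o);cv2.imwrite("pics/w1.png",p[:,:,::-1])
```

```text
{'time_s': 1.35, 'q': array([-1.04194139e-01, -5.76566583e-02,  1.85975404e+00,  3.98133280e-04,
        1.34084108e+00, -1.55115209e+00]), 'dq': array([ 3.65008360e-02, -1.03764575e-02,  6.80903318e-03, -1.58229688e-03,
       -8.35264937e-05, -1.84484444e-03]), 'joint_efforts': array([-1.27634235e+00, -3.16947806e+01, -3.54132307e+01, -9.07940115e-02,
       -5.83064079e-02, -2.38982571e-02]), 'eef_pos': array([0.4652782 , 0.06992132, 0.20480304]), 'eef_rot': array([-6.64112675e-04,  6.19250296e-02,  9.98080558e-01,  2.22061322e-04]), 'wrist_force': array([ 0.13124967, -0.12645267,  0.65005105]), 'torque': array([ 0.00162599, -0.04803138,  0.00802071]), 'grasp_force': 0.0, 'opening': 0.5995176762549913}
```

View pics/w1.png

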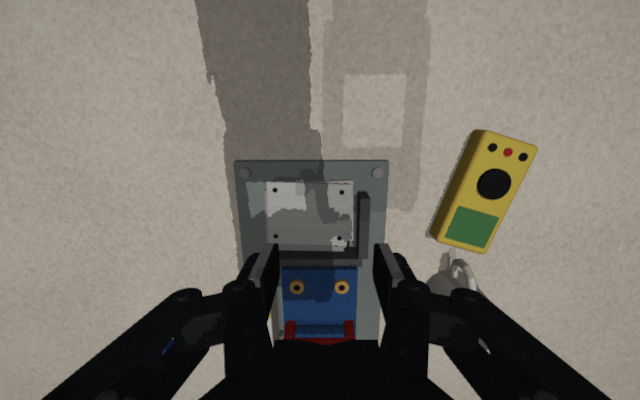

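The wrist view, with image down pointing away from the robot, shows the base's near corners at (235,160) and (388,160), the stack top from (266,181) to (353,250), the side fence at (363,225) and the back fence along row 255. The tips hang over the far part. I'll use the depth to separate heights.

```bash
cat >> h.py <<'E'
def cloud(c,d):
    K,R,C=c; v,u=np.mgrid[:d.shape[0],:d.shape[1]]
    x=np.dstack([(u-K[0,2])/K[0,0],(v-K[1,2])/K[1,1],np.ones_like(d)])*d[...,None]
    return x@R.T+C
E
python3 - <<'E'
from h import *
f=np.load("pics/w1.npz");cw=cam("wrist",dict(eef_pos=f["pos"],eef_rot=f["rot"]))
g=np.load("pics/top0.npz")
for nm,c,d in(("w",cw,f["d"]),("t",cam("top"),g["d"])):
    X=cloud(c,d)*1000
    ok=(d>0)&(X[...,0]>400)&(X[...,0]<800)&(X[...,1]>-110)&(X[...,1]<170)
    hh=np.histogram(X[...,2][ok],bins=np.arange(-4,112,2));print(nm,[(int(b),int(a)) for a,b in zip(*hh) if a>20])
    for lo,hi,cut in((9,16,900),(40.5,46,560),(46,51,560),(57,63,900)):
        m=ok&(X[...,2]>lo)&(X[...,2]<hi)&(X[...,0]<cut)
        m=cv2.morphologyEx(m.astype(np.uint8),cv2.MORPH_OPEN,np.ones((2,2)))
        n,l,st,ce=cv2.connectedComponentsWithStats(m)
        for k in range(1,n):
            if st[k,4]>60:
                P=X[l==k];r=cv2.minAreaRect(P[:,:2].astype(np.float32));print(lo,st[k],np.round(r[0],1),np.round(r[1],1),round(r[2],2),"zmed",np.round(np.median(P[:,2]),1))
E
```

```text
w [(-2, 2976), (0, 9696), (2, 456), (4, 65), (10, 1953), (12, 6081), (14, 238), (16, 193), (18, 59), (20, 27), (22, 56), (24, 89), (26, 62), (28, 85), (30, 104), (32, 179), (34, 326), (36, 113), (38, 468), (40, 232), (42, 1265), (44, 3849), (46, 419), (48, 967), (50, 30), (52, 43), (54, 74), (56, 79), (58, 920), (60, 3523), (62, 115), (64, 71), (66, 275), (68, 30), (70, 25), (72, 24), (74, 23), (78, 25), (80, 25), (82, 28), (84, 26), (88, 27), (90, 46), (92, 70), (94, 80), (96, 46), (98, 32), (100, 25)]
9 [ 234  162  156  179 7971] [562.3  40.8] [202.3 348.5] 83.16 zmed 12.6
9 [277 277   8  64 300] [549.7  14.7] [ 22.7 341.1] 71.66 zmed 12.9
40.5 [ 267  182   84   66 4930] [470.9  49.2] [102.  166.5] 80.94 zmed 44.5
46 [359 200  12  53 514] [484.4 105.6] [191.2  29.7] 7.07 zmed 48.4
57 [ 281  269   77   70 4420] [546.   54.5] [102.  312.8] 83.09 zmed 60.6
57 [268 318   6  26  93] [657.4 -29.7] [ 4.6 46.9] 83.3 zmed 60.2
t [(-4, 2952), (-2, 4623), (0, 1471), (2, 92), (6, 204), (8, 1866), (10, 2689), (12, 908), (14, 113), (16, 66), (18, 24), (20, 46), (22, 72), (24, 38), (28, 26), (30,
[... 299 characters left out ...]
ed 10.7
9 [332 142  10  20 104] [726.4 -30.4] [12.6 59.2] 79.94 zmed 11.6
9 [ 293  143   68  149 1997] [595.9 -14. ] [112.  319.5] 82.82 zmed 10.5
9 [292 149  11  10  75] [721.4  53.7] [33.  22.1] 1.31 zmed 10.9
9 [316 152  12  10  86] [715.    1.5] [22.2 31.6] 88.4 zmed 11.3
9 [329 175   8  15  71] [592.5  -1.9] [ 17.3 178.8] 73.96 zmed 10.9
40.5 [ 275  235   55   46 1768] [502.8  39.2] [101.6  81.4] 80.59 zmed 42.4
57 [288 130  48  18 513] [639.4  12.7] [257.9 103. ] 3.79 zmed 58.5
57 [333 145  21  72 746] [621.6 -32.9] [ 53.  253.6] 72.25 zmed 58.5
57 [283 157  51  23 668] [616.6  50.7] [ 97.9 195.7] 73.73 zmed 58.9
57 [ 277  183   52   42 1371] [585.2  42.6] [ 97.3 148.9] 83.29 zmed 58.5
```

Run:
```python
from h import *
f=np.load("pics/w1.npz");cw=cam("wrist",dict(eef_pos=f["pos"],eef_rot=f["rot"]))
g=np.load("pics/top0.npz")
yaw=np.radians(-6.9);R=np.array([[np.cos(yaw),-np.sin(yaw)],[np.sin(yaw),np.cos(yaw)]]);o0=np.array([584.4,43.6])
J=lambda P:(P[...,:2]*1000-o0)@R
for nm,c,d,p in(("w",cw,f["d"],f["p"]),("t",cam("top"),g["d"],g["p"])):
    X=cloud(c,d);j=J(X);z=X[...,2]*1000
    S=(d>0)&(abs(j[...,0]-20)<170)&(abs(j[...,1]+10)<110)
    def ext(name,m):
        P=j[S&m]
        if len(P)<30:return
        print(nm,name,len(P),"x",np.round(np.percentile(P[:,0],[1,99]),1),"y",np.round(np.percentile(P[:,1],[1,99]),1))
    x,y=j[...,0],j[...,1]
    off=1.5 if nm=="t" else -.5
    zz=z+off
    ext("base",(zz>9)&(zz<15))
    ext("blue",(zz>58)&(zz<62)&(x<40)&(x>-40)&(y>-60))
    ext("bar",(zz>57)&(zz<62)&(y<-58)&(x<165))
    ext("sidef",(zz>46)&(zz<50)&(x<-35)&(y>30))
    ext("backf",(zz>46)&(zz<50)&(x>-35)&(x<0))
    ext("top",(zz>42)&(zz<45.5)&(x<-24)&(y<48))
    hs=hsv(p);h,s,v=hs[...,0],hs[...,1],hs[...,2]
    ext("yellow",(h>18)&(h<35)&(s>130)&(y<-58)&(zz>57))
    ext("handle",((h<8)|(h>172))&(s>130)&(zz>95))
    ext("pointer",((h<8)|(h>172))&(s>120)&(y<-50)&(zz>50)&(zz<80))
```

```text
w base 8277 x [-139.9  132.7] y [-106.5   90.5]
w blue 2409 x [-12.3  39.7] y [-45.   48.9]
w bar 104 x [ 48.3 104.2] y [-67.1 -61.9]
w sidef 489 x [-100.   -35.8] y [51.8 63.8]
w backf 775 x [-34.   -9.6] y [-47.7  63.4]
w top 4913 x [-118.9  -39.5] y [-60.5  37.6]
w handle 143 x [-131.6   64. ] y [-16.1  37.7]
t base 5500 x [-137.7  177.3] y [-106.5   91.2]
t blue 925 x [-10.8  39.4] y [-44.6  49.4]
t bar 809 x [ 11.9 159. ] y [-87.3 -61.7]
t sidef 173 x [-107.8  -35.7] y [31.3 64.1]
t backf 250 x [-33.8  -8.3] y [-51.4  63.3]
t top 1557 x [-117.5  -38. ] y [-60.2  37.9]
t yellow 44 x [51.5 58.9] y [-87.4 -62.7]
t handle 305 x [63.6 75.8] y [-40.5  45.4]
t pointer 33 x [109.8 120.1] y [-77.7 -51. ]
```

Request:
drive_tool --plan '[[[0.055,-0.057,0,-0.001],[0.055,-0.057,0.1,-0.001],[0.055,-0.057,0.2,-0.001],[0.055,-0.057,0.3,-0.001],[0.055,-0.057,0.38,-0.001],[0.055,-0.057,0.44,-0.001],[0.055,-0.057,0.475,-0.001],[0.055,-0.057,0.475,-0.001],[0.055,-0.057,0.475,-0.001]]]'

```text
time_s: 2.15
eef_pos: [0.4401, 0.0513, 0.0149]
eef_rot: [-0.001, 0.059, 0.998, 0.0]
wrist_force: [0.3, 0.0, 0.7]
opening: 0.603
grasp_force: 0.0
```

```bash
cat >> h.py <<'E'
YAW=np.radians(-6.9);RJ=np.array([[np.cos(YAW),-np.sin(YAW)],[np.sin(YAW),np.cos(YAW)]]);O=np.array([.5846,.0455])
def J(P): P=np.asarray(P); return np.concatenate([(P[...,:2]-O)@RJ,P[...,2:]],-1)*1000
def st():
    o=ctrl.get_obs();R=toolR(o);print("t",round(o["time_s"],2),"jigTCP",np.round(J(o["eef_pos"]),1),"tool y ang",round(np.degrees(np.arctan2(R[1,1],R[0,1])),2),"tilt",np.round(R[:2,2],4),"F(jig)",np.round(np.r_[o["wrist_force"][:2]@RJ,o["wrist_force"][2]],1),"open",round(o["opening"],2),"grip",o["grasp_force"]);return o
E
python3 - <<'E'
from h import *
o=st();p,d=ctrl.camera("wrist");c=cam("wrist",o)
j=J(cloud(c,d))
m=(d>0)&(abs(j[...,0]+75)<60)&(abs(j[...,1])<75)
H=cv2.inRange(j[...,2],41,46)*m.astype(np.uint8)
P=j[H>0];print(len(P),np.percentile(P,[1,99],axis=0).round(1))
cv2.imwrite("pics/w2.png",p[:,:,::-1])
E
```

```text
t 2.15 jigTCP [-144.1  -11.6   14.9] tool y ang 83.28 tilt [-0.002   0.0004] F(jig) [0.3 0.  0.7] open 0.6 grip 0.0
5327 [[-120.1  -44.6   41.5]
 [ -86.9   21.4   45.7]]
```

View pics/w2.png

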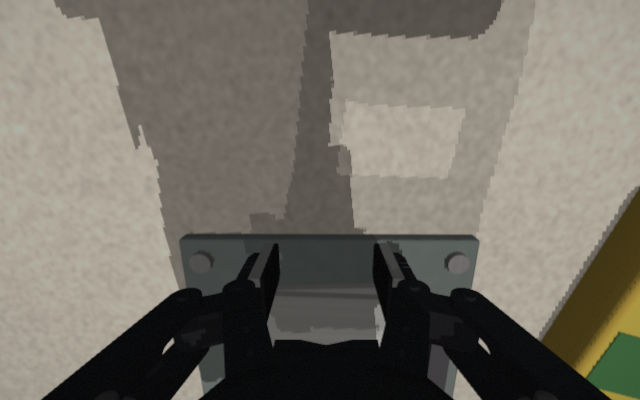

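The wrist view shows the tips at (270,260) and (385,260), just outside the stack's near edge at row 290. I'll push toward the back fence.

Request:
drive_tool --plan '[[[-0.01,0,0,0],[-0.018,0,0,0],[-0.025,0,0,0],[-0.031,0,0,0],[-0.037,0,0,0],[-0.043,0,0,0],[-0.049,0,0,0],[-0.055,0,0,0],[-0.06,0,0,0],[-0.065,0,0,0],[-0.065,0,0,0]]]'

```text
time_s: 3.12
eef_pos: [0.4674, 0.0467, 0.0153]
eef_rot: [0.0, 0.06, 0.998, -0.0]
wrist_force: [0.3, -0.0, 0.4]
opening: 0.601
grasp_force: 0.0
```

Request:
drive_tool --plan '[[[-0.004,0,0,0],[-0.008,0,0,0],[-0.012,0,0,0],[-0.012,0,0,0]]]'

```text
time_s: 3.45
eef_pos: [0.4722, 0.0462, 0.0154]
eef_rot: [0.0, 0.06, 0.998, -0.0]
wrist_force: [0.3, -0.0, -0.1]
opening: 0.6
grasp_force: 0.0
```

Run:
```python
from h import *
st()
```

```text
t 3.45 jigTCP [-111.7  -12.8   15.4] tool y ang 83.14 tilt [ 0.0004 -0.0001] F(jig) [ 0.3 -0.  -0.1] open 0.6 grip 0.0
```

Request:
drive_tool --plan '[[[-0.003,0,0,0],[-0.006,0,0,0],[-0.006,0,0,0]]]'

```text
time_s: 3.7
eef_pos: [0.4744, 0.0459, 0.0154]
eef_rot: [0.0, 0.06, 0.998, -0.0]
wrist_force: [-0.4, -0.4, -0.0]
opening: 0.599
grasp_force: 0.0
```

Run:
```python
from h import *
o=st();p,d=ctrl.camera("wrist");c=cam("wrist",o)
cv2.imwrite("pics/w3.png",p[:,:,::-1])
for n in ("top","scene"):
    p,d=ctrl.camera(n);cv2.imwrite(f"pics/{n}3.png",p[:,:,::-1])
    j=J(cloud(cam(n),d))
    m=(d>0)&(abs(j[...,0]+70)<48)&(abs(j[...,1])<75)&(j[...,2]>39)&(j[...,2]<45.5)
    P=j[m];print(n,len(P),np.percentile(P,[1,50,99],axis=0).round(1) if len(P) else 0)
```

```text
t 3.7 jigTCP [-109.4  -12.8   15.4] tool y ang 83.14 tilt [ 0.0003 -0.0001] F(jig) [-0.3 -0.4 -0. ] open 0.6 grip 0.0
top 622 [[-61.6 -64.   39.1]
 [-48.7 -12.4  42.4]
 [-28.3  59.   45.3]]
scene 1094 [[-116.4  -64.1   39.3]
 [ -70.2  -14.    43.7]
 [ -29.3   49.8   45.4]]
```

Request:
drive_tool --plan '[[[-0.003,0,0,0],[-0.005,0,0,0],[-0.0075,0,0,0]]]'

```text
time_s: 4.1
eef_pos: [0.4772, 0.0456, 0.0153]
eef_rot: [0.0, 0.06, 0.998, -0.0]
wrist_force: [-0.4, -0.8, -0.6]
opening: 0.601
grasp_force: 0.0
```

Request:
drive_tool --plan '[[[-0.002,0,0,0],[-0.004,0,0,0],[-0.005,0,0,0]]]'

```text
time_s: 4.35
eef_pos: [0.4792, 0.0453, 0.0153]
eef_rot: [0.0, 0.06, 0.998, -0.0]
wrist_force: [-0.2, -0.1, -0.2]
opening: 0.601
grasp_force: 0.0
```

View pics/scene3.png

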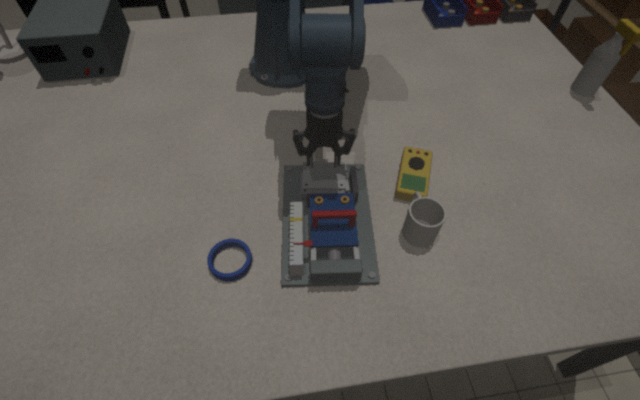

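The scene view shows the fingers behind the stack at about (325,165), with the guide still home. I'll measure the stack's far edge from the scene depth.

Run:
```python
from h import *
st()
p,d=ctrl.camera("scene")
j=J(cloud(cam("scene"),d))
for y in range(-60,56,10):
    m=(d>0)&(abs(j[...,0]+70)<75)&(abs(j[...,1]-y)<3)&(j[...,2]>5)&(j[...,2]<100)
    P=j[m];P=P[np.argsort(P[:,0])];print(y,[(int(a[0]),int(a[2])) for a in P[::2]])
```

```text
t 4.35 jigTCP [-104.6  -12.8   15.3] tool y ang 83.14 tilt [ 0.0001 -0.    ] F(jig) [-0.2 -0.1 -0.2] open 0.6 grip 0.0
-60 [(-119, 44), (-117, 42), (-116, 97), (-113, 97), (-112, 45), (-110, 43), (-108, 42), (-106, 98), (-105, 41), (-102, 42), (-100, 97), (-99, 99), (-97, 98), (-97, 91), (-96, 44), (-95, 46), (-93, 40), (-93, 96), (-93, 90), (-91, 94), (-88, 43), (-87, 41), (-82, 43), (-79, 43), (-74, 45), (-72, 44), (-70, 42), (-67, 43), (-65, 42), (-60, 44), (-57, 44), (-55, 43), (-53, 42), (-53, 42), (-49, 43), (-46, 42), (-45, 44), (-43, 44), (-42, 45), (-41, 42), (-40, 9), (-39, 41), (-39, 38), (-38, 12), (-38, 35), (-36, 38), (-35, 38), (-33, 38), (-32, 28), (-32, 39), (-32, 28), (-31, 13), (-31, 10), (-30, 37), (-30, 27), (-30, 35), (-29, 35), (-29, 28), (-28, 36), (-25, 10), (-24, 12), (-22, 11), (-19, 10), (-17, 13), (-15, 12), (-13, 10), (-12, 12), (-10, 11), (-6, 13), (-6, 13), (-4, 12), (-2, 11), (-1, 12), (0, 11), (3, 11)]
-50 [(-113, 94), (-112, 95), (-110, 97), (-108, 96), (-104, 96), (-104, 97), (-104, 94), (-103, 95), (-99, 95), (-98, 73), (-98, 45), (-98, 63), (-98,
[... 5957 characters left out ...]
0, 10), (-114, 13), (-113, 11), (-109, 12), (-107, 11), (-104, 10), (-100, 11), (-99, 49), (-97, 47), (-95, 12), (-95, 46), (-93, 44), (-92, 42), (-92, 13), (-91, 40), (-89, 49), (-88, 10), (-86, 35), (-85, 47), (-81, 33), (-81, 48), (-80, 13), (-79, 9), (-77, 23), (-76, 46), (-73, 21), (-71, 19), (-70, 50), (-70, 50), (-68, 11), (-68, 49), (-67, 9), (-65, 45), (-64, 39), (-63, 11), (-62, 45), (-60, 10), (-59, 38), (-57, 11), (-56, 48), (-55, 47), (-54, 11), (-51, 29), (-50, 49), (-49, 24), (-47, 49), (-46, 20), (-45, 18), (-44, 45), (-42, 48), (-40, 43), (-36, 38), (-35, 49), (-32, 49), (-31, 47), (-25, 47), (-23, 47), (-20, 47), (-18, 46), (-15, 46), (-11, 47), (-9, 46), (-8, 37), (0, 58)]
```

Run:
```python
from h import *
o=ctrl.get_obs()
w,_=ctrl.camera("wrist");s,_=ctrl.camera("scene");t,_=ctrl.camera("top")
print(proj(cam("scene"),o["eef_pos"]))
S=cv2.resize(s[120:220,260:400],(560,400),interpolation=cv2.INTER_CUBIC)
W=cv2.resize(w[200:400,160:500],(340*2//3*1,133))
W=cv2.resize(w[200:400,160:500],(340,200));T=cv2.resize(t[200:300,235:375],(280,200),interpolation=cv2.INTER_CUBIC)
im=np.zeros((600,640,3),np.uint8);im[:400,:560]=S;im[400:,:340]=W;im[400:,350:630]=T
cv2.imwrite("pics/m1.png",im[:,:,::-1])
```

```text
[[323.19500301 174.19837734]]
```

View pics/m1.png

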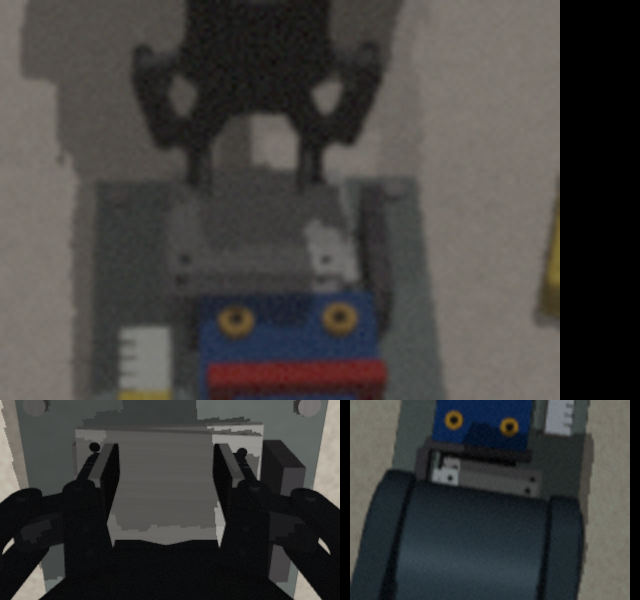

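Run:
```python
from h import *
o=st();p,d=ctrl.camera("wrist");X=cloud(cam("wrist",o),d);j=J(X)
K=p.max(2)<45
for nm,a,b in(("L",225,285),("R",370,430)):
    m=K&(d>0);m[:, :a]=0;m[:, b:]=0
    m&=(j[...,2]<110)&(j[...,0]<-85)
    P=j[m];P=P[np.argsort(P[:,2])];print(nm,len(P),P[:200:10].round(0).tolist())
```

```text
t 4.55 jigTCP [-104.8  -12.8   15.2] tool y ang 83.15 tilt [-0.0001  0.    ] F(jig) [-0.2 -0.5  0.3] open 0.6 grip 0.0
L 2357 [[-112.0, -51.0, 43.0], [-109.0, -50.0, 44.0], [-108.0, -53.0, 44.0], [-99.0, -39.0, 44.0], [-112.0, -49.0, 44.0], [-110.0, -50.0, 45.0], [-109.0, -50.0, 45.0], [-109.0, -51.0, 45.0], [-110.0, -53.0, 45.0], [-96.0, -39.0, 46.0], [-99.0, -38.0, 46.0], [-113.0, -39.0, 47.0], [-99.0, -39.0, 48.0], [-99.0, -39.0, 49.0], [-107.0, -39.0, 49.0], [-114.0, -39.0, 50.0], [-106.0, -38.0, 51.0], [-99.0, -39.0, 51.0], [-108.0, -39.0, 52.0], [-114.0, -39.0, 52.0]]
R 2626 [[-101.0, 55.0, 14.0], [-100.0, 53.0, 15.0], [-91.0, 50.0, 16.0], [-91.0, 51.0, 17.0], [-101.0, 51.0, 17.0], [-95.0, 51.0, 18.0], [-98.0, 50.0, 19.0], [-100.0, 51.0, 19.0], [-91.0, 51.0, 20.0], [-95.0, 50.0, 21.0], [-94.0, 50.0, 21.0], [-90.0, 50.0, 22.0], [-92.0, 51.0, 23.0], [-85.0, 51.0, 23.0], [-100.0, 51.0, 24.0], [-93.0, 51.0, 24.0], [-98.0, 50.0, 25.0], [-89.0, 51.0, 25.0], [-91.0, 51.0, 26.0], [-85.0, 50.0, 27.0]]
```

Request:
drive_tool --plan '[[[0.03,0,0,0],[0.06,0,0,0],[0.1,0,0,0],[0.125,0,0,0],[0.125,0,0,0],[0.125,0,0,0]]]'

```text
time_s: 5.1
eef_pos: [0.4296, 0.0513, 0.0155]
eef_rot: [0.0, 0.06, 0.998, -0.0]
wrist_force: [-0.1, 0.8, 0.2]
opening: 0.601
grasp_force: 0.0
```

Run:
```python
from h import *
o=st();p,d=ctrl.camera("wrist");X=cloud(cam("wrist",o),d);j=J(X)
K=p.max(2)<45
for nm,a,b in(("L",225,285),("R",370,430)):
    m=K&(d>0);m[:, :a]=0;m[:, b:]=0
    m&=(j[...,2]<110)&(abs(j[...,1]+13)<50)
    P=j[m];P=P[np.argsort(P[:,2])];print(nm,len(P),P[:200:14].round(0).tolist())
p,d=ctrl.camera("scene");j=J(cloud(cam("scene"),d))
m=(d>0)&(p.max(2)<45)&(abs(j[...,0]+150)<30)&(abs(j[...,1]+13)<60);P=j[m];P=P[np.argsort(P[:,2])];print(P[:200:10].round(0).tolist())
t,_=ctrl.camera("top");s=p
S=cv2.resize(s[120:220,260:400],(560,400),interpolation=cv2.INTER_CUBIC)
cv2.imwrite("pics/m2.png",S[:,:,::-1])
```

```text
t 5.1 jigTCP [-154.5  -12.8   15.5] tool y ang 83.15 tilt [ 0.0007 -0.0001] F(jig) [-0.2  0.8  0.2] open 0.6 grip 0.0
L 2363 [[-141.0, -46.0, 4.0], [-140.0, -43.0, 5.0], [-141.0, -44.0, 7.0], [-141.0, -62.0, 10.0], [-106.0, -50.0, 12.0], [-149.0, -39.0, 45.0], [-154.0, -39.0, 46.0], [-164.0, -39.0, 48.0], [-147.0, -39.0, 49.0], [-165.0, -39.0, 49.0], [-162.0, -39.0, 51.0], [-150.0, -39.0, 51.0], [-161.0, -50.0, 52.0], [-161.0, -50.0, 53.0], [-153.0, -39.0, 53.0]]
R 2410 [[-140.0, 20.0, 3.0], [-140.0, 36.0, 6.0], [-140.0, 35.0, 9.0], [-140.0, 36.0, 12.0], [-149.0, 13.0, 46.0], [-156.0, 13.0, 47.0], [-162.0, 13.0, 48.0], [-165.0, 13.0, 49.0], [-157.0, 13.0, 50.0], [-163.0, 13.0, 51.0], [-161.0, 22.0, 52.0], [-161.0, 22.0, 53.0], [-161.0, 22.0, 53.0], [-161.0, 23.0, 54.0], [-153.0, 13.0, 54.0]]
[[-147.0, -48.0, 57.0], [-146.0, 21.0, 66.0], [-147.0, 21.0, 72.0], [-143.0, -46.0, 77.0], [-142.0, 13.0, 83.0], [-145.0, -55.0, 88.0], [-141.0, 17.0, 91.0], [-141.0, -48.0, 92.0], [-141.0, 13.0, 94.0], [-148.0, -57.0, 95.0], [-148.0, 32.0, 96.0], [-151.0, 23.0, 97.0], [-143.0, -62.0, 97.0], [-152.0, -55.0, 98.0], [-155.0, -57.0, 99.0], [-144.0, -48.0, 99.0], [-161.0, 35.0, 99.0], [-157.0, 32.0, 101.0], [-142.0, -41.0, 101.0], [-149.0, 29.0, 102.0]]
```

View pics/m2.png

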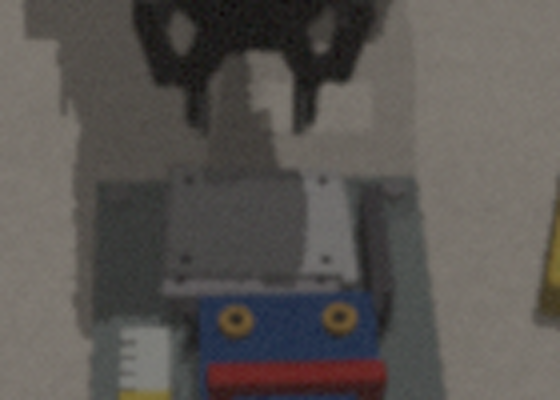

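The crop shows fingertips near (200,130) and (305,130), well clear of the stack, and depth puts the tips at z ≈ 45 mm while the TCP reads 15. The tips sit higher than I assumed, so they passed just over the stack and the plates did not move. I'll shut the gripper to see where the tips really go.

Request:
drive_tool --plan '[[[0,0,0,0],[0,0,0,0],[0,0,0,0],[0,0,0,0],[0,0,0,0],[0,0,0,0],[0,0,0,0],[0,0,0,0]]]' --jaw 1.0

```text
time_s: 5.92
eef_pos: [0.4294, 0.0513, 0.0153]
eef_rot: [-0.0, 0.06, 0.998, -0.0]
wrist_force: [0.6, -1.0, -0.3]
opening: 0.004
grasp_force: 0.0
```

Run:
```python
from h import *
o=st();p,d=ctrl.camera("wrist");j=J(cloud(cam("wrist",o),d))
m=(p.max(2)<45)&(d>0)&(j[...,0]<-142)&(j[...,2]<110)&(abs(j[...,1]+13)<30)&(j[...,2]>8)
P=j[m];P=P[np.argsort(P[:,2])];print(len(P),P[:300:14].round(0).tolist())
p,d=ctrl.camera("scene");j=J(cloud(cam("scene"),d))
m=(d>0)&(p.max(2)<45)&(abs(j[...,0]+150)<30)&(abs(j[...,1]+13)<60)&(j[...,2]>8);P=j[m];P=P[np.argsort(P[:,2])];print(P[:200:10].round(0).tolist())
```

```text
t 5.92 jigTCP [-154.7  -12.8   15.3] tool y ang 83.14 tilt [-0. -0.] F(jig) [ 0.8 -0.9 -0.3] open 0.0 grip 0.0
8497 [[-165.0, -12.0, 45.0], [-161.0, -5.0, 48.0], [-165.0, -13.0, 49.0], [-162.0, -2.0, 49.0], [-161.0, -25.0, 50.0], [-161.0, -2.0, 51.0], [-162.0, -5.0, 51.0], [-165.0, -15.0, 52.0], [-161.0, -25.0, 52.0], [-162.0, -4.0, 53.0], [-165.0, -14.0, 53.0], [-161.0, -21.0, 54.0], [-161.0, -4.0, 54.0], [-162.0, -1.0, 55.0], [-161.0, -25.0, 55.0], [-161.0, -24.0, 56.0], [-161.0, -3.0, 56.0], [-165.0, -11.0, 56.0], [-161.0, -20.0, 57.0], [-166.0, -14.0, 57.0], [-165.0, -14.0, 58.0], [-166.0, -12.0, 58.0]]
[[-144.0, -12.0, 48.0], [-144.0, -12.0, 55.0], [-149.0, -3.0, 60.0], [-143.0, -10.0, 63.0], [-148.0, -24.0, 68.0], [-148.0, -24.0, 72.0], [-147.0, -24.0, 76.0], [-144.0, -8.0, 79.0], [-157.0, -12.0, 82.0], [-144.0, -24.0, 86.0], [-145.0, -10.0, 88.0], [-147.0, -31.0, 89.0], [-142.0, -41.0, 91.0], [-143.0, 8.0, 92.0], [-143.0, -41.0, 94.0], [-142.0, -43.0, 95.0], [-147.0, -34.0, 95.0], [-142.0, 10.0, 96.0], [-161.0, 14.0, 97.0], [-145.0, -4.0, 97.0]]
```

Run:
```python
from h import *
o=ctrl.get_obs()
for n in("wrist","scene"):
    p,d=ctrl.camera(n);j=J(cloud(cam(n,o),d))
    m=(d>0)&(abs(j[...,0]+155)<13)&(abs(j[...,1]+13)<26)&(j[...,2]>3)&(j[...,2]<110)
    P=j[m];print(n,len(P),np.histogram(P[:,2],bins=range(3,110,6)))
    q=proj(cam(n,o),o["eef_pos"])[0].round().astype(int);print(q)
    x,y=q; 
    c=p[max(0,y-60):y+60,max(0,x-90):x+90].copy();cv2.imwrite(f"pics/tip_{n}.png",cv2.resize(c[...,::-1],None,fx=3,fy=3))
a=cv2.imread("pics/tip_wrist.png");b=cv2.imread("pics/tip_scene.png")
a=cv2.resize(a,(540,300));b=cv2.resize(b,(540,300));cv2.imwrite("pics/m3.png",np.vstack([a,b]))
```

```text
wrist 6897 (array([   0,    0,    0,    0,    0,    0,    1,  175,  272,  327,  344,
        351,  575,  477, 1461, 2147,  657]), array([  3,   9,  15,  21,  27,  33,  39,  45,  51,  57,  63,  69,  75,
        81,  87,  93,  99, 105]))
[326 236]
scene 249 (array([ 0,  0,  0,  0,  0,  0,  4, 12, 19, 22, 19, 23, 24, 26, 22, 64, 13]), array([  3,   9,  15,  21,  27,  33,  39,  45,  51,  57,  63,  69,  75,
        81,  87,  93,  99, 105]))
[322 159]
```

View pics/m3.png

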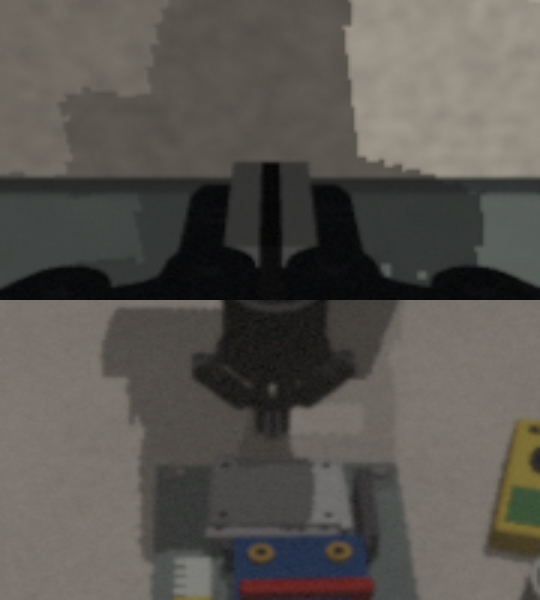

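Both views show the shut tips ending about 29 mm above the reported TCP, so the real tips are shorter than described. I'll work with that measured offset: go lower with the tips parted, and watch the force.

Request:
drive_tool --plan '[[[0,0,0,0],[0,0,0,0],[0,0,0.02,0],[0,0,0.035,0],[0,0,0.05,0],[0,0,0.058,0],[0,0,0.064,0],[0,0,0.064,0]]]' --jaw 0.4

```text
time_s: 6.78
eef_pos: [0.4288, 0.0514, -0.0111]
eef_rot: [-0.001, 0.06, 0.998, 0.0]
wrist_force: [0.8, -0.4, -0.2]
opening: 0.603
grasp_force: 0.0
```

Run:
```python
from h import *
o=st()
for n in("wrist","scene"):
    p,d=ctrl.camera(n);j=J(cloud(cam(n,o),d))
    m=(d>0)&(abs(j[...,0]+155)<13)&(abs(j[...,1]+13)<50)&(j[...,2]>5)&(j[...,2]<60)
    P=j[m];print(n,len(P),np.histogram(P[:,2],bins=range(5,60,3))[0],P[:,:2].min(0),P[:,:2].max(0))
```

```text
t 6.78 jigTCP [-155.4  -12.8  -11.1] tool y ang 83.14 tilt [-0.0015  0.0002] F(jig) [ 0.8 -0.3 -0.2] open 0.6 grip 0.0
wrist 3475 [  0   0   0   0  35  71 163 203 221 238 229 271 296 297 320 262 448 362] [-167.66973084  -59.03395121] [-143.28317249   31.40194605]
scene 105 [ 0  0  0  0  1  2  6 10  9  3 13  6  9 12  8  9  8  4] [-152.42372261  -57.90531659] [-142.2479427    28.83806227]
```

Request:
drive_tool --plan '[[[-0.02,0,0,0],[-0.04,0,0,0],[-0.048,0,0,0],[-0.055,0,0,0],[-0.062,0,0,0],[-0.069,0,0,0],[-0.076,0,0,0],[-0.083,0,0,0],[-0.09,0,0,0],[-0.096,0,0,0],[-0.1,0,0,0],[-0.1,0,0,0]]]'

```text
time_s: 7.88
eef_pos: [0.4662, 0.047, -0.011]
eef_rot: [-0.003, 0.06, 0.998, 0.0]
wrist_force: [-6.9, 0.4, 4.1]
opening: 0.599
grasp_force: 3.4
```

Request:
drive_tool --plan '[[[-0.003,0,0,0],[-0.005,0,0,0],[-0.007,0,0,0],[-0.007,0,0,0]]]'

```text
time_s: 8.22
eef_pos: [0.4703, 0.0464, -0.0109]
eef_rot: [-0.002, 0.06, 0.998, 0.0]
wrist_force: [-7.3, -0.1, 3.0]
opening: 0.598
grasp_force: 3.5
```

```bash
cat >> h.py <<'E'
def plates(n="scene",o=None,ys=range(-60,56,12)):
    p,d=ctrl.camera(n);j=J(cloud(cam(n,o),d))
    for y in ys:
        m=(d>0)&(j[...,0]>-125)&(j[...,0]<-20)&(abs(j[...,1]-y)<4)&(j[...,2]>20)&(j[...,2]<47)
        P=j[m];P=P[np.argsort(P[:,0])]
        if len(P)>3:print(n,y,[(int(a[0]),int(a[2])) for a in P[-14:]])
    return j,d,p
E
python3 - <<'E'
from h import *
o=st();plates()
E
```

```text
t 8.22 jigTCP [-113.6  -12.9  -10.9] tool y ang 83.15 tilt [-0.0037  0.0003] F(jig) [-7.2 -1.   3. ] open 0.6 grip 3.5335133923217654
scene -60 [(-23, 43), (-22, 29), (-22, 40), (-22, 29), (-22, 37), (-22, 37), (-22, 41), (-22, 41), (-22, 34), (-21, 45), (-21, 31), (-21, 39), (-20, 36), (-20, 36)]
scene -48 [(-36, 44), (-36, 44), (-34, 43), (-34, 43), (-33, 44), (-32, 42), (-32, 43), (-30, 44), (-29, 43), (-28, 44), (-27, 45), (-27, 42), (-25, 44), (-24, 45)]
scene -36 [(-33, 44), (-32, 45), (-32, 42), (-31, 43), (-31, 43), (-30, 44), (-28, 43), (-27, 44), (-27, 44), (-27, 44), (-26, 42), (-26, 42), (-24, 44), (-23, 46)]
scene -24 [(-33, 43), (-33, 44), (-33, 44), (-32, 41), (-31, 43), (-31, 43), (-31, 43), (-29, 42), (-28, 43), (-28, 43), (-27, 44), (-25, 43), (-25, 43), (-24, 44)]
scene -12 [(-37, 42), (-36, 43), (-34, 45), (-33, 43), (-32, 44), (-31, 46), (-31, 43), (-30, 43), (-30, 44), (-28, 42), (-27, 44), (-27, 44), (-25, 43), (-25, 43)]
scene 0 [(-34, 45), (-34, 45), (-33, 43), (-33, 43), (-32, 44), (-32, 44), (-30, 43), (-30, 43), (-30, 43), (-29, 44), (-27, 42), (-27, 43), (-26, 44), (-25, 46)]
scene 12 [(-36, 42), (-35, 43), (-35, 44), (-34, 41), (-33, 43), (-32, 43), (-31, 44), (-31, 42), (-30, 43), (-29, 44), (-28, 41), (-28, 45), (-27, 43), (-25, 46)]
scene 24 [(-37, 44), (-37, 44), (-34, 44), (-34, 45), (-33, 46), (-32, 43), (-31, 44), (-31, 45), (-29, 44), (-28, 44), (-27, 46), (-27, 42), (-26, 44), (-25, 44)]
scene 36 [(-43, 43), (-42, 34), (-40, 43), (-38, 34), (-38, 43), (-36, 34), (-35, 43), (-34, 33), (-32, 43), (-31, 44), (-30, 41), (-30, 42), (-27, 42), (-26, 43)]
scene 48 [(-50, 27), (-50, 23), (-49, 46), (-47, 23), (-46, 21), (-40, 46), (-39, 37), (-38, 46), (-36, 45), (-35, 35), (-35, 39), (-31, 37), (-23, 46), (-20, 46)]
```

Request:
drive_tool --plan '[[[-0.003,0,0,0],[-0.005,0,0,0],[-0.0065,0,0,0],[-0.0065,0,0,0]]]'

```text
time_s: 8.6
eef_pos: [0.4701, 0.0465, -0.0112]
eef_rot: [-0.005, 0.06, 0.998, 0.0]
wrist_force: [-15.6, 0.6, 13.0]
opening: 0.598
grasp_force: 8.2
```

Request:
drive_tool --plan '[[[-0.002,0,0,0],[-0.003,0,0,0],[-0.003,0,0,0]]]'

```text
time_s: 8.85
eef_pos: [0.4701, 0.0465, -0.0113]
eef_rot: [-0.006, 0.06, 0.998, 0.0]
wrist_force: [-19.7, 0.8, 15.8]
opening: 0.6
grasp_force: 10.1
```

Request:
drive_tool --plan '[[[0.04,0,0,0],[0.09,0,0,0],[0.09,0,-0.08,0],[0.09,0,-0.16,0],[0.04,-0.06,-0.16,0.04],[-0.02,-0.12,-0.16,0.08],[-0.08,-0.178,-0.16,0.12],[-0.13,-0.178,-0.16,0.16],[-0.13,-0.178,-0.16,0.2],[-0.13,-0.178,-0.16,0.24],[-0.13,-0.178,-0.16,0.28],[-0.13,-0.178,-0.16,0.32]]]' --jaw 0.6

```text
time_s: 9.85
eef_pos: [0.5202, -0.0318, 0.054]
eef_rot: [0.001, 0.534, 0.846, 0.0]
wrist_force: [0.3, -0.2, -0.2]
opening: 0.401
grasp_force: 0.0
```

Request:
drive_tool --plan '[[[0,0,0,0.04],[0,0,0,0.08],[0,0,0,0.12],[0,0,0,0.16],[0,0,0,0.18],[0,0,0,0.18],[0,0,0,0.18]]]'

```text
time_s: 10.43
eef_pos: [0.5197, -0.0315, 0.054]
eef_rot: [0.001, 0.746, 0.666, 0.0]
wrist_force: [-0.1, 0.1, 0.1]
opening: 0.404
grasp_force: 0.0
```

Run:
```python
from h import *
o=st()
for n in("scene","top"):
    p,d=ctrl.camera(n);j=J(cloud(cam(n),d));x,y,z=j[...,0],j[...,1],j[...,2]
    for k in range(-60,56,10):
        m=(d>0)&(abs(y-k)<4)&(x<-21)&(x>-125)&(z>40)&(z<45.5)
        if m.sum()>5:print(n,"y",k,np.round([x[m].min(),x[m].max()],1))
    for k in range(-100,-20,12):
        m=(d>0)&(abs(x-k)<4)&(abs(y+5)<70)&(z>40)&(z<45.5)
        if m.sum()>5:print(n,"x",k,np.round([y[m].min(),y[m].max()],1),"lower",np.round(y[(d>0)&(abs(x-k)<4)&(y>-80)&(y<48)&(z>27)&(z<40)],0)[:12])
```

```text
t 10.43 jigTCP [-55.2 -84.2  54. ] tool y ang -6.43 tilt [ 0.0017 -0.0005] F(jig) [-0.1  0.   0.1] open 0.4 grip 0.0
scene y -60 [-101.3  -21.6]
scene y -50 [-101.3  -24.6]
scene y -40 [-100.3  -25. ]
scene y -30 [-101.   -24.6]
scene y -20 [-100.6  -24.8]
scene y -10 [-100.6  -25.4]
scene y 0 [-99.7 -26.2]
scene y 10 [-103.6  -26.3]
scene y 20 [-102.5  -26.2]
scene y 30 [-102.6  -26.3]
scene y 50 [-93.7 -34.3]
scene x -100 [-63.6  35.9] lower [-68. -66.  39.  41. -66.  39.  41.  41.]
scene x -88 [-68.4  49.7] lower [-66. -68. -66.  38.  41. -68. -66.  38.  41.  38.  40.]
scene x -76 [-63.8  34.5] lower [-69. -66.  37.  40. -69. -66.  37.  40. -69. -66.  37.  39.]
scene x -64 [-68.5  59.1] lower [-66.  39.  41. -69.  39. -69.  39.  41.]
scene x -52 [-63.9  62.4] lower [-69. -66.  38.  40. -69. -66.  38.  40. -69.  38.]
scene x -40 [-68.6  50. ] lower [-69. -66.  37.  39.  42. -69. -66.  39.  41. -69. -66.  39.]
scene x -28 [-66.3  35.6] lower [-69. -69. -66. -69. -66. -60.]
top y -10 [-100.1  -21.1]
top y 0 [-99.9 -22. ]
top y 10 [-99.2 -21.1]
top y 20 [-100.2  -22.6]
top y 30 [-99.7 -21.4]
top y 50 [-97.7 -22.6]
top x -100 [-13.  62.] lower [41. 39. 37. 41. 39. 30. 24.]
top x -88 [-13.9  62. ] lower [41. 39. 41. 38. 22. 42. 40. 38. 24. 42. 40. 38.]
top x -76 [-10.1  59.9] lower [40. 42. 40. 38. 42. 40. 38. 19. 41. 39. 37. 35.]
top x -64 [-10.6  60.9] lower [42. 42. 40. 38. 42. 39. 37. 41. 39. 37. 39. -9.]
top x -52 [-11.3  62.3] lower [41. 39. 37. 41. 39. 37. 24. 41. 39.  8. 41. 39.]
top x -40 [-13.6  62.5] lower [41. 39. 41. 39. 41. 38. 42. 40. 38.  1. -3.]
top x -28 [-15.8  61.7] lower [41. 39. 43. 40. 38. 20. 42. 40. 38. 42. 40. 38.]
```

Request:
drive_tool --plan '[[[-0.004,-0.016,0.05,0.003],[-0.004,-0.016,0.1,0.003],[-0.004,-0.016,0.135,0.003],[-0.004,-0.016,0.155,0.003],[-0.004,-0.016,0.162,0.003],[-0.004,-0.016,0.162,0.003]]]'

```text
time_s: 11.03
eef_pos: [0.5121, -0.0319, -0.0115]
eef_rot: [-0.0, 0.749, 0.662, -0.0]
wrist_force: [0.0, -0.5, -0.2]
opening: 0.397
grasp_force: 0.0
```

Request:
drive_tool --plan '[[[0.01,0,0,0],[0.016,0,0,0],[0.022,0,0,0],[0.028,0,0,0],[0.034,0,0,0],[0.04,0,0,0],[0.046,0,0,0],[0.05,0,0,0],[0.05,0,0,0]]]'

```text
time_s: 11.78
eef_pos: [0.5156, -0.0128, -0.0104]
eef_rot: [0.001, 0.749, 0.662, 0.0]
wrist_force: [-1.0, -4.7, 3.4]
opening: 0.401
grasp_force: 3.0
```

Run:
```python
from h import *
st()
```

```text
t 11.78 jigTCP [-61.4 -66.2 -10.4] tool y ang -7.07 tilt [ 0.0016 -0.0017] F(jig) [-0.4 -4.8  3.4] open 0.4 grip 2.9868107847869396
```

Request:
drive_tool --plan '[[[0.004,0,0,0],[0.008,0,0,0],[0.012,0,0,0],[0.014,0,0,0],[0.014,0,0,0]]]'

```text
time_s: 12.2
eef_pos: [0.5163, -0.0082, -0.0103]
eef_rot: [0.002, 0.749, 0.662, -0.0]
wrist_force: [-1.2, -11.2, 4.0]
opening: 0.402
grasp_force: 5.0
```

Request:
drive_tool --plan '[[[0.002,0,0,0],[0.004,0,0,0],[0.004,0,0,0]]]'

```text
time_s: 12.45
eef_pos: [0.5164, -0.0071, -0.0103]
eef_rot: [0.002, 0.749, 0.662, -0.001]
wrist_force: [-3.1, -12.0, 4.2]
opening: 0.396
grasp_force: 6.2
```

```bash
cat >> h.py <<'E'
def edges():
    for n in("scene","top"):
        p,d=ctrl.camera(n);j=J(cloud(cam(n),d));x,y,z=j[...,0],j[...,1],j[...,2]
        r=lambda a:np.round([a.min(),a.max()],0) if a.size>3 else None
        for k in range(-40,46,20):
            b=(d>0)&(abs(y-k)<5)&(x<-19)&(x>-125)
            print(n,"y",k,"top x",r(x[b&(z>41)&(z<45)]),"mid",r(x[b&(z>29)&(z<40)]))
        for k in (-90,-75,-60,-45,-30):
            b=(d>0)&(abs(x-k)<5)&(y>-90)&(y<49)
            print(n,"x",k,"top y",r(y[b&(z>41)&(z<45)]),"mid",r(y[b&(z>29)&(z<40)]))
E
python3 - <<'E'
from h import *
st();edges()
E
```

```text
t 12.45 jigTCP [-61.4 -60.5 -10.3] tool y ang -7.04 tilt [ 0.0011 -0.0036] F(jig) [ -1.7 -12.3   4.2] open 0.4 grip 6.210336613586946
scene y -40 top x [-101.  -25.] mid None
scene y -20 top x [-101.  -25.] mid None
scene y 0 top x [-100.  -27.] mid None
scene y 20 top x [-102.  -26.] mid None
scene y 40 top x [-101.  -25.] mid None
scene x -90 top y [-50.  47.] mid None
scene x -75 top y [-43.  49.] mid None
scene x -60 top y [-48.  47.] mid None
scene x -45 top y [-48.  48.] mid None
scene x -30 top y [-66.  49.] mid [-67. -55.]
top y -40 top x None mid None
top y -20 top x [-43. -24.] mid None
top y 0 top x None mid None
top y 20 top x [-60. -19.] mid None
top y 40 top x [-100.  -19.] mid [-96. -19.]
top x -90 top y [-11.  48.] mid None
top x -75 top y [-12.  49.] mid None
top x -60 top y [-14.  48.] mid [-14.  42.]
top x -45 top y [-16.  49.] mid [28. 46.]
top x -30 top y [-18.  48.] mid None
```

Request:
drive_tool --plan '[[[0.002,0,0,0],[0.004,0,0,0],[0.006,0,0,0],[0.006,0,0,0]]]'

```text
time_s: 12.88
eef_pos: [0.5164, -0.0072, -0.0103]
eef_rot: [0.003, 0.749, 0.663, -0.002]
wrist_force: [-4.6, -23.6, 3.7]
opening: 0.399
grasp_force: 12.1
```

Request:
drive_tool --plan '[[[0.002,0,0,0],[0.004,0,0,0],[0.004,0,0,0]]]'

```text
time_s: 13.13
eef_pos: [0.5164, -0.0072, -0.0103]
eef_rot: [0.003, 0.749, 0.663, -0.003]
wrist_force: [-6.8, -32.2, 4.0]
opening: 0.399
grasp_force: 16.1
```

Request:
drive_tool --plan '[[[-0.04,0,0,0],[-0.08,0,0,0],[-0.08,0,-0.08,0],[-0.08,0,-0.16,0],[-0.03,-0.06,-0.16,-0.04],[0.04,-0.12,-0.16,-0.08],[0.1,-0.16,-0.16,-0.12],[0.14,-0.18,-0.16,-0.16],[0.14,-0.18,-0.16,-0.2],[0.14,-0.18,-0.16,-0.24],[0.14,-0.18,-0.16,-0.28],[0.14,-0.18,-0.16,-0.32]]]'

```text
time_s: 14.13
eef_pos: [0.4514, 0.0643, 0.053]
eef_rot: [-0.0, 0.337, 0.941, 0.0]
wrist_force: [-0.3, 0.4, -0.9]
opening: 0.401
grasp_force: 0.0
```

Request:
drive_tool --plan '[[[0,0,0,-0.04],[0,0,0,-0.08],[0,0,0,-0.12],[0,0,0,-0.16],[0,0,0,-0.18],[0,0,0,-0.18],[0,0,0,-0.18]]]'

```text
time_s: 14.72
eef_pos: [0.4515, 0.0639, 0.0529]
eef_rot: [-0.0, 0.066, 0.998, 0.0]
wrist_force: [-0.4, 0.9, -0.7]
opening: 0.403
grasp_force: 0.0
```

Run:
```python
from h import *
st();edges()
```

```text
t 14.72 jigTCP [-134.3    2.3   52.9] tool y ang 82.48 tilt [0.     0.0005] F(jig) [-0.5  0.8 -0.7] open 0.4 grip 0.0
scene y -40 top x [-101.  -26.] mid None
scene y -20 top x [-100.  -25.] mid None
scene y 0 top x [-101.  -27.] mid None
scene y 20 top x [-102.  -26.] mid None
scene y 40 top x [-102.  -26.] mid None
scene x -90 top y [-50.  47.] mid None
scene x -75 top y [-50.  49.] mid None
scene x -60 top y [-50.  47.] mid None
scene x -45 top y [-48.  48.] mid None
scene x -30 top y [-48.  47.] mid None
top y -40 top x [-100.  -21.] mid [-70. -19.]
top y -20 top x [-100.  -20.] mid [-87. -19.]
top y 0 top x [-100.  -20.] mid [-89. -19.]
top y 20 top x [-100.  -19.] mid [-98. -20.]
top y 40 top x [-100.  -19.] mid [-86. -19.]
top x -90 top y [-49.  48.] mid [-28.  38.]
top x -75 top y [-49.  49.] mid [-49.  37.]
top x -60 top y [-49.  48.] mid [-44.  44.]
top x -45 top y [-49.  48.] mid [-28.  48.]
top x -30 top y [-49.  49.] mid [-37.  43.]
```

Request:
drive_tool --plan '[[[0,-0.006,0.05,-0.0035],[0,-0.006,0.1,-0.0035],[0,-0.006,0.14,-0.0035],[0,-0.006,0.16,-0.0035],[-0.015,-0.006,0.16,-0.0035],[-0.03,-0.006,0.16,-0.0035],[-0.04,-0.006,0.16,-0.0035],[-0.048,-0.006,0.16,-0.0035],[-0.054,-0.006,0.16,-0.0035],[-0.058,-0.006,0.16,-0.0035],[-0.058,-0.006,0.16,-0.0035]]]'

```text
time_s: 15.73
eef_pos: [0.472, 0.0584, -0.0111]
eef_rot: [-0.003, 0.059, 0.998, 0.0]
wrist_force: [-8.8, 0.5, 7.4]
opening: 0.396
grasp_force: 4.6
```

Request:
drive_tool --plan '[[[-0.002,0,0,0],[-0.004,0,0,0],[-0.004,0,0,0]]]'

```text
time_s: 15.98
eef_pos: [0.4719, 0.0584, -0.0114]
eef_rot: [-0.004, 0.059, 0.998, 0.0]
wrist_force: [-13.1, -0.2, 10.2]
opening: 0.398
grasp_force: 6.9
```

Request:
drive_tool --plan '[[[-0.003,0,0,0],[-0.004,0,0,0],[-0.004,0,0,0],[0.03,0,0,0],[0.08,0,0,0],[0.08,0,-0.1,0],[0.08,0,-0.2,0.04],[0.08,0,-0.3,0.08],[0,0,-0.3,0.12],[-0.1,0,-0.3,0.16],[-0.2,0,-0.3,0.2],[-0.3,0,-0.3,0.24]]]' --jaw 0.6

```text
time_s: 16.98
eef_pos: [0.5978, 0.0435, 0.111]
eef_rot: [0.002, 0.423, 0.906, 0.001]
wrist_force: [0.8, -0.7, -0.2]
opening: 0.398
grasp_force: 0.0
```

Run:
```python
from h import *
o=st();R=toolR(o)
t=O+RJ@np.array([.070,0]);print("shift to handle in tool x,y /0.4:",(np.r_[t,.048]-o["eef_pos"])@R/.4)
```

```text
t 16.98 jigTCP [ 13.3  -0.4 111. ] tool y ang 39.91 tilt [ 0.0037 -0.0004] F(jig) [ 0.9 -0.6 -0.2] open 0.4 grip 0.0
shift to handle in tool x,y /0.4: [-0.10226675  0.09723869  0.15808939]
```

Request:
drive_tool --plan '[[[-0.04,0.04,0,0.04],[-0.09,0.09,0,0.08],[-0.1,0.097,0,0.12],[-0.1,0.097,0,0.16],[-0.1,0.097,0,0.2],[-0.1,0.097,0,0.24],[-0.1,0.097,0,0.26],[-0.1,0.097,0,0.26],[-0.1,0.097,0,0.26]]]' --jaw 0.4

```text
time_s: 17.73
eef_pos: [0.6509, 0.0383, 0.1095]
eef_rot: [0.0, 0.746, 0.666, 0.0]
wrist_force: [-0.1, 0.4, 0.3]
opening: 0.601
grasp_force: 0.0
```

Run:
```python
from h import *
o=st();edges()
for n in("wrist","scene"):
    p,d=ctrl.camera(n);j=J(cloud(cam(n,o),d));h=hsv(p)
    m=(d>0)&((h[...,0]<8)|(h[...,0]>172))&(h[...,1]>130)&(j[...,2]>90)&(j[...,2]<110)&(abs(j[...,1])<60)
    P=j[m];print(n,len(P),np.percentile(P,[2,50,98],axis=0).round(1) if len(P)>9 else "")
```

```text
t 17.73 jigTCP [ 66.7   0.8 109.5] tool y ang -6.41 tilt [ 0.0009 -0.0001] F(jig) [-0.1  0.4  0.3] open 0.6 grip 0.0
scene y -40 top x [-101.  -25.] mid None
scene y -20 top x [-100.  -25.] mid None
scene y 0 top x None mid None
scene y 20 top x None mid None
scene y 40 top x [-62. -26.] mid None
scene x -90 top y [-50.  -9.] mid None
scene x -75 top y [-50.  48.] mid None
scene x -60 top y [-50.  47.] mid None
scene x -45 top y [-48.  48.] mid None
scene x -30 top y [-48.  49.] mid None
top y -40 top x [-22. -19.] mid [-22. -19.]
top y -20 top x [-22. -19.] mid None
top y 0 top x None mid None
top y 20 top x [-21. -19.] mid None
top y 40 top x None mid None
top x -90 top y None mid None
top x -75 top y None mid None
top x -60 top y None mid None
top x -45 top y None mid None
top x -30 top y None mid None
wrist 2481 [[ 63.1 -39.7 100.8]
 [ 69.4   7.  103.4]
 [ 75.9  44.6 104.8]]
scene 217 [[ 64.2 -42.4  93.7]
 [ 73.8  -7.7 102.1]
 [ 77.1  41.5 104.7]]
```

Request:
drive_tool --plan '[[[0,0.008,0.04,0.003],[0,0.008,0.08,0.003],[0,0.008,0.11,0.003],[0,0.008,0.135,0.003],[0,0.008,0.15,0.003],[0,0.008,0.154,0.003],[0,0.008,0.154,0.003]]]'

```text
time_s: 18.52
eef_pos: [0.6534, 0.038, 0.0466]
eef_rot: [-0.0, 0.749, 0.662, -0.0]
wrist_force: [0.2, 0.1, -0.2]
opening: 0.604
grasp_force: 0.0
```

Request:
drive_tool --plan '[[[0,0,0,0],[0,0,0,0],[0,0,0,0],[0,0,0,0],[0,0,0,0],[0,0,0,0]]]' --jaw 1.0

```text
time_s: 19.02
eef_pos: [0.6533, 0.038, 0.0484]
eef_rot: [-0.0, 0.749, 0.662, -0.0]
wrist_force: [-4.7, 0.0, 4.9]
opening: 0.149
grasp_force: 60.2
```

Run:
```python
from h import *
o=st()
p,d=ctrl.camera("wrist");cv2.imwrite("pics/w5.png",p[:,:,::-1])
```

```text
t 19.02 jigTCP [69.1  0.8 48.4] tool y ang -7.05 tilt [-0.0007 -0.0001] F(jig) [-4.6 -0.5  4.9] open 0.15 grip 60.19890546798706
```

View pics/w5.png

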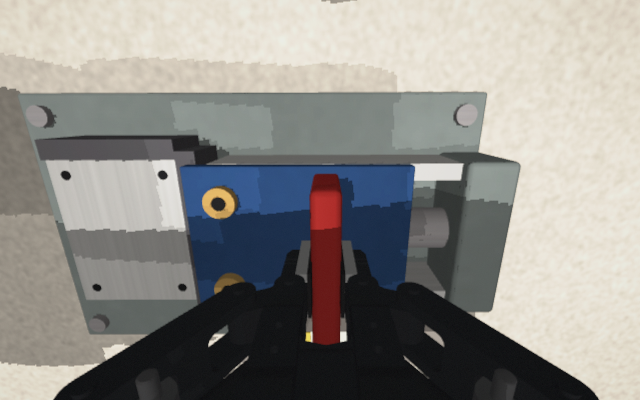

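The wrist view shows the fingers closed on both sides of the red bar at (327,260), and the stack tight in the dark corner at upper left. I'll pull now.

Request:
drive_tool --plan '[[[0,-0.012,0,0],[0,-0.026,0,0],[0,-0.04,0,0],[0,-0.054,0,0],[0,-0.068,0,0],[0,-0.082,0,0],[0,-0.096,0,0],[0,-0.11,0,0],[0,-0.122,0,0],[0,-0.132,0,0],[0,-0.14,0,0],[0,-0.14,0,0]]]'

```text
time_s: 20.07
eef_pos: [0.6005, 0.0444, 0.0484]
eef_rot: [0.002, 0.749, 0.662, 0.002]
wrist_force: [9.6, -0.6, -4.4]
opening: 0.151
grasp_force: 59.2
```

```bash
cat > m.py <<'E'
from h import *
o=st();ims=[]
for n in("scene","top"):
    p,d=ctrl.camera(n);c=cam(n);H=hsv(p);h,s=H[...,0],H[...,1]
    j=J(cloud(c,d));roi=(abs(j[...,0]-60)<80)&(j[...,1]<-52)&(j[...,1]>-95)&(d>0)&(j[...,2]>50)&(j[...,2]<75)
    Y=roi&(h>18)&(h<35)&(s>120);Rd=roi&((h<8)|(h>172))&(s>110)
    q=proj(c,np.r_[O+RJ@np.array([.055,-.07]),.06])[0].round().astype(int)
    for nm,m,z in(("mark",Y,.060),("ptr",Rd,.0625)):
        v,u=np.nonzero(m)
        if len(u):
            P=J(cast(c,np.c_[u,v],z));
            for y0 in(-88,-80,-72,-64,-56):
                k=abs(P[:,1]-y0)<4
                if k.sum():print(n,nm,"y",y0,k.sum(),P[k,0].mean().round(1),np.round([P[k,0].min(),P[k,0].max()],1))
    x,y=q;ims.append(cv2.resize(p[y-25:y+25,x-35:x+35],(490,350) if n=="x" else (420,300),interpolation=cv2.INTER_CUBIC))
cv2.imwrite("pics/mk.png",np.vstack(ims)[:,:,::-1])
E
python3 m.py
```

```text
t 20.07 jigTCP [15.9  0.8 48.4] tool y ang -7.08 tilt [ 0.0065 -0.0008] F(jig) [ 9.6  0.5 -4.4] open 0.15 grip 59.223437905311584
scene mark y -88 7 54.0 [51.5 56.6]
scene mark y -80 8 53.0 [51.6 54.3]
scene mark y -72 6 53.6 [52.  54.6]
scene mark y -64 2 53.4 [52.1 54.6]
scene ptr y -80 1 61.0 [61. 61.]
scene ptr y -64 2 60.1 [58.8 61.4]
scene ptr y -56 15 60.5 [56.5 64.1]
```

Request:
drive_tool --plan '[[[0,-0.006,0,0],[0,-0.012,0,0],[0,-0.017,0,0],[0,-0.017,0,0],[0,-0.017,0,0],[0,-0.017,0,0]]]'

```text
time_s: 20.67
eef_pos: [0.5944, 0.0451, 0.0484]
eef_rot: [0.003, 0.749, 0.662, 0.002]
wrist_force: [9.9, -0.3, -5.4]
opening: 0.15
grasp_force: 59.3
```

```bash
python3 m.py; python3 -c "
from h import *
edges()"
```

```text
t 20.67 jigTCP [ 9.8  0.8 48.4] tool y ang -7.09 tilt [ 0.0071 -0.0008] F(jig) [ 9.9  0.9 -5.4] open 0.15 grip 59.29149627685547
scene mark y -88 5 53.5 [51.5 56.6]
scene mark y -80 2 55.4 [54.1 56.6]
scene ptr y -72 2 53.6 [53.6 53.7]
scene ptr y -64 3 53.8 [53.8 53.9]
scene ptr y -56 14 55.3 [51.5 59.1]
scene y -40 top x [-101.  -88.] mid None
scene y -20 top x [-101.  -87.] mid None
scene y 0 top x None mid None
scene y 20 top x None mid None
scene y 40 top x [-102.  -88.] mid None
scene x -90 top y [-50.  47.] mid None
scene x -75 top y None mid None
scene x -60 top y None mid None
scene x -45 top y None mid None
scene x -30 top y None mid None
top y -40 top x [-99. -71.] mid None
top y -20 top x [-100.  -71.] mid None
top y 0 top x [-100.  -71.] mid [-99. -83.]
top y 20 top x [-100.  -71.] mid None
top y 40 top x [-99. -72.] mid [-97. -81.]
top x -90 top y [-49.  49.] mid [-41.  44.]
top x -75 top y [-49.  49.] mid [-47.  46.]
top x -60 top y [-49. -48.] mid None
top x -45 top y [-49. -48.] mid None
top x -30 top y None mid None
```

View pics/mk.png

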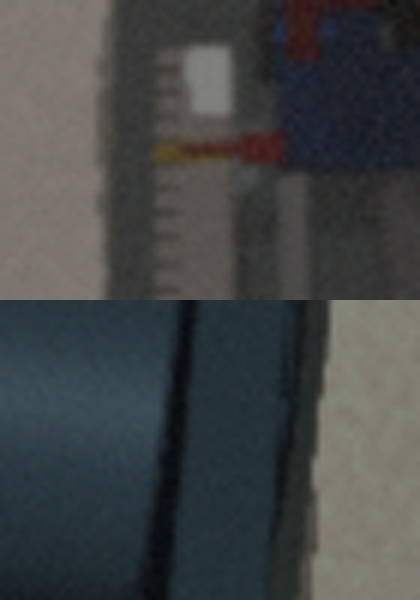

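The crop shows the red pointer tip lying on the yellow band at about (200,150), and the guide is held still with a 59 N grip. The depth check puts the plates on both fences, so I'm handing in.

```bash
python3 -c "
from h import *
st();print(ctrl.hand_in())"
```

```text
t 20.87 jigTCP [ 9.8  0.8 48.4] tool y ang -7.09 tilt [ 0.007  -0.0008] F(jig) [10.4  0.1 -4.9] open 0.15 grip 59.29343819618225
the job is handed in; nothing more can be done
None
```

I handed the job in at about 21 s: by camera depth the plates sit against both fences to within about 1–2 mm, and the gripper holds the guide still with the pointer on the yellow mark. The judge's verdict was not shown.

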